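# Clear the glass, open the drawer, put the coin tin away

## Robot

A 6-joint arm with a two-finger parallel gripper is mounted at the origin on the work surface. World frame = base frame: x ahead of the robot, y to its left, z up, the work surface at z = 0. Lengths are in mm, angles in rad, forces in N, time in s.
With the tool pointing down it reaches from about 275 to 1000 mm from the base axis. Payload 8.4 kg.
Tool frame: the origin (TCP) lies at the very end of the fingers, on their centre line; the grasp point (between the pads) lies env.tcp_to_grasp behind it (env.tcp_to_grasp is the distance from the TCP to the grasp point, in mm); z points along the fingers, y is the direction in which the jaws open and shut (so a half turn about z gives the same grasp; the last joint's range is limited). The gripper opens to 85 mm and grips with 20 to 120 N. Pads are 22 mm wide; open, the fingers measure 114 mm over their backs; the gripper's body (76 mm by 85 mm) begins 54 mm behind the grasp point. The pads swing forward as they close: fully open they stand 13 mm farther back than shut.
Start: joints at [-0.002, 0.353, 1.633, -0, 1.155, -0.002], TCP at [625.002, -0, 231.281] pointing down, gripper open.
Joint ranges: [-2.63, 2.63], [-0.92, 2.1], [0.06, 2.66], [-1.3, 4.44], [0, 2.69], [-3.02, 3.02]. Speed limits (rad/s): [2.22, 2.22, 2.79, 3.14, 3.14, 3.14].

## Interface

Orientations are given as a unit quaternion [w, x, y, z].
In Python, from cell import env gives the robot as it stands. Calls block until the motion is done:
- env.move_to(position, orientation): joint-space move of the TCP to a pose.
- env.move_linear(position, feed=150, orientation=None): straight line of the TCP; orientation=None keeps the orientation; feed is the mean speed in mm/s.
- env.movej(angles): joint-space move.
- env.gripper_to(opening): finger opening in mm; the grip force is fixed at half the most; returns when the fingers have stopped.
- env.dwell(seconds).
- env.ik(position, orientation): joint angles nearest the present ones, or None.
- env.read_camera(name): name is "scene" or "side" or "wrist"; returns the picture (384x512x3 uint8, red, green, blue); there is no depth.
- env.camera_model(name): a dict with "intrinsics" (3x3 intrinsics, pixels), "R" (3x3) and "t" (3): a world point X has camera coordinates R X + t; the wrist camera has in their place "T_tool_cam" (4x4, takes a point from camera to tool coordinates, whose origin is the TCP and whose axes are the flange's). Camera axes: x right, y down, z forward; pixel columns grow to the right and rows downward; lengths in mm; the calibration is good to about 2 mm. A picture is of the moment at which its call begins: read the wrist's pose just before it. camera_model takes no time and is no camera call.
A pose or a line that the arm cannot do raises env.IKError and nothing moves.
- env.sign_off(): hands the job in, once; it reports no verdict.
Trained networks look in the newest picture that a camera, given by its name, has taken for a name from the list of things; names that differ only in an ending like _2 or _b are one class to them, and where a whole thing is asked for, a point or a joint stands for the part that bears it (a point fixed in the world has none). Each returns a list of dicts, best first, with "p" (0 to 1); they miss things now and then, are a little off and sometimes report something else, mostly with a low value. They report only what shows in the picture. A call takes as long as a camera call. They do not tell look-alikes from the thing itself.
- env.regions_of(camera, name): "region" (384x512 bool, what is visible of it) and "box" ([left, top, right, bottom] in pixels, round what is visible of it).
- env.place_of(camera, name): "point" ([column, row] in pixels: a listed point, or the origin of a listed thing).
Readings, each from a call of its own:
- env.current_time(): time.
- env.current_qpos(): joint angles.
- env.current_qvel(): joint speeds.
- env.current_effort(): joint torques, N m.
- env.current_tcp_pos(): TCP position.
- env.current_tool_rot(): TCP orientation.
- env.current_ft_force(): force on the tool from outside, world axes, zero at the start.
- env.current_ft_torque(): the same for the moment, N m.
- env.current_width(): finger opening in mm.
Only numpy, scipy, OpenCV 4.12 (cv2) and the standard library are available. Lean on these libraries where they do the work, as an engineer would, in place of code of your own. Each camera call takes 0.05 s, during which the arm holds its last target.

## Task

Put the flat's coin tin away in the drawer of the little drawer unit: of the two identical closed tins it is the one full of coins, much heavier than the other, which is empty and stays standing on the bench. A glass stands in the way of the drawer, so before opening it set that glass upright on the bamboo coaster, wholly on it; then pull the drawer well out by its lever handle and stand the coin tin upright inside. Set the glass and the tins down rather than dropping them, leave the other things where they are, and the drawer may stay open.

Things in the scene. Friction and masses are not known exactly. Their poses are not given: they have to be found in the camera images.
- tumbler_center (a point): The clear glass tumbler that stands on the bench about 90 to 130 mm (axis) in front of the drawer front, in the drawer's way: upright, 90 mm high, 59 mm across at the foot widening to 65 mm at the rim, wall 3 mm, about 0.2 kg. Point on its axis half-way up (45 mm above its underside); z is its upward axis.
- coaster: Round bamboo coaster, 110 mm across and 8 mm thick, flat on the bench; it does not slide. Origin at the centre of its underside, on the bench; z up. Four places on the bench (nearer and farther at the left, nearer and farther at the right) hold the coaster, the two tins and the spare tumbler in any arrangement.
- drawer (a joint): Drawer of the low unit: 0 = shut, grows as it is pulled out towards the robot, in m; stop at 0.18. It starts shut or up to 0.015 ajar, slides with about 2 N of friction and stays where it is left. Well out means at least about 0.12.
- drawer_handle (a point): Middle of the drawer's steel lever handle, a fixed pull that does not turn: a level round bar 12 mm thick along this point's y, 45 mm in front of the drawer front (free gap 39 mm), its axis 86 mm above the bench. Its stem is 45 mm to +y of this point, its free end 56 mm to -y. Axes: x into the unit (the drawer opens along -x), z up. Moves with the drawer.
- unit: Low grey drawer unit fixed on the bench, 260 mm wide, flat top 116 mm above the bench, one drawer with a pale wood front. Origin at the centre of its footprint on the bench, x pointing to its back; its case reaches from x = -104 to +120 mm, the shut drawer front lies at -120 mm, the handle bar at -165 mm. A book 22 mm thick lies on its top behind x = 0.
- drawer_in (a point): Centre of the drawer's inner floor, 20 mm above the bench and 163 mm behind the handle bar; axes as the handle's; moves with the drawer. The drawer is empty, inside 188 mm long (x) and 212 mm wide (y), walls 57 mm high. Its front board is 112 mm high; the inside begins 69 mm behind the bar, and with the drawer fully out it is open above as far as 241 mm behind the bar.
- tin_1_center (a point): One of two stainless tins that look alike: upright closed cylinder, 60 mm across, tight ribbed twist cap 62 mm across and 15 mm high on top, 60 mm high in all. One is empty (0.08 to 0.13 kg), the other full of coins (0.42 to 0.58 kg); only lifting tells which. Point on its axis half-way up (30 mm above its underside); z is its upward axis.
- tin_2_center (a point): The other of the two tins, alike in shape and size; see the first. Point on its axis half-way up (30 mm above its underside); z is its upward axis.
- spare_tumbler_center (a point): A second, like glass tumbler (90 mm high, 65 mm across) that stands away from the drawer in one of the four places at the sides; a bystander. Point half-way up its axis.
- controller: Bystander: orange plastic hand-held controller, a flat bar 165 x 42 x 18 mm lying near the robot. Origin at the centre of its underside, x along its length.
- candle_jar: Bystander: white ceramic candle jar, 72 mm across, 70 mm high, to the left of the unit. Origin at the centre of its underside.
- dice_bowl: Bystander: small dark wooden bowl, 116 mm across, 40 mm high, to the right of the unit. Origin at the centre of its underside.
There are look-alikes about, which are no part of the job. Leave any blue or pink look-alike of the coaster alone.

How it is judged:
By the outcome, as a careful person would: the job done as asked, in the order asked, and still so for the second after the job is handed in, with the robot touching nothing.
It also fails if it takes over 72 s, if anything falls off the work surface, if the arm or the gripper's body presses on something with over 40 N, if the wrist force passes 120 N, or if a joint passes its speed limit or range.

## Working session

There is one attempt and no reset: what is moved stays moved. The work goes in short steps, each a Python script; the robot and the scene stay as the last script left them, time stands still between calls to the robot, and variables do not carry over. Pictures are saved under pics/ and viewed, and the job is handed in when it is done.

```bash
ls; mkdir -p pics; cat > h.py <<'E'
import numpy as np, cv2
from cell import env
def save(cam,fn):
    im=env.read_camera(cam); cv2.imwrite('pics/'+fn,cv2.cvtColor(im,cv2.COLOR_RGB2BGR)); return im
def toz(cam,px,z):
    m=env.camera_model(cam); K=np.array(m['intrinsics']);R=np.array(m['R']);t=np.array(m['t'])
    d=R.T@np.linalg.inv(K)@np.array([px[0],px[1],1.]); c=-R.T@t
    return c+d*(z-c[2])/d[2]
def proj(cam,X):
    m=env.camera_model(cam); K=np.array(m['intrinsics']);R=np.array(m['R']);t=np.array(m['t'])
    p=K@(R@np.array(X,float)+t); return p[:2]/p[2]
E
python3 - <<'E'
from h import *
np.set_printoptions(precision=1,suppress=True)
H={'tumbler_center':45,'coaster':0,'drawer_handle':86,'unit':0,'tin_1_center':30,'spare_tumbler_center':45,'controller':0,'candle_jar':0,'dice_bowl':0,'drawer_in':20}
print(env.tcp_to_grasp,env.current_tool_rot())
for c in ['scene','side']:
    save(c,c+'0.png')
    m=env.camera_model(c); print(c,-np.array(m['R']).T@np.array(m['t']))
    for n,z in H.items():
        for r in env.place_of(c,n):
            if r['p']>.2: print(n,round(r['p'],2),np.array(r['point']),toz(c,r['point'],z))
save('wrist','wrist0.png')
print(env.current_time())
E
```

```text
pics
18.700000000000003 [-0.   0.7  0.7 -0. ]
scene [1465.8 -550.7  824.8]
tumbler_center 0.88 [242.5 217.7] [554.1  13.   45. ]
coaster 0.9 [292.9 180.1] [406.1 357.1   0. ]
coaster 0.82 [285.  161.6] [259.9 432.1   0. ]
coaster 0.8 [328.5 174. ] [457.2 509.    0. ]
coaster 0.71 [265.4 192.4] [414.5 210.6   0. ]
drawer_handle 0.62 [244.9 221. ] [621.4 -20.3  86. ]
unit 0.63 [283.  274.2] [810.6 -14.4   0. ]
spare_tumbler_center 0.67 [150.1 268.6] [ 602.5 -336.5   45. ]
spare_tumbler_center 0.32 [241.2 223.8] [580.1  -9.3  45. ]
controller 0.5 [231.  197.4] [363.9  83.    0. ]
candle_jar 0.27 [246.6 222.2] [532.6  42.3   0. ]
candle_jar 0.24 [293.6 179.7] [405.4 361.5   0. ]
dice_bowl 0.73 [168.2 303.4] [ 712.6 -337.4    0. ]
dice_bowl 0.69 [125.1 244.8] [ 397.2 -346.8    0. ]
dice_bowl 0.49 [320.  195.7] [560.1 365.4   0. ]
side [  43.3 -781.   928.3]
tumbler_center 0.97 [258.5 209.3] [541.7  14.4  45. ]
coaster 0.98 [173.5 150.6] [458.1 502.6  -0. ]
coaster 0.94 [175.1 173. ] [409.  370.1   0. ]
coaster 0.69 [193.8 194.8] [416.8 227.4   0. ]
coaster 0.64 [132.1 177.2] [268.8 425.6  -0. ]
drawer_handle 0.77 [286.5 197.5] [619.  -21.5  86. ]
unit 0.7 [325.6 199.1] [785.4 -17.5   0. ]
tin_1_center 0.59 [219.5 154.8] [579.5 350.   30. ]
spare_tumbler_center 0.9 [345.3 276.6] [ 602.8 -321.    45. ]
controller 0.64 [200.9 227.6] [371.   75.8   0. ]
candle_jar 0.96 [255.2 160. ] [696.7 290.1  -0. ]
dice_bowl 0.84 [373.  271.7] [ 708.6 -324.1    0. ]
drawer_in 0.98 [322.  196.7] [766.7 -18.5  20. ]
1.15
```

View pics/scene0.png

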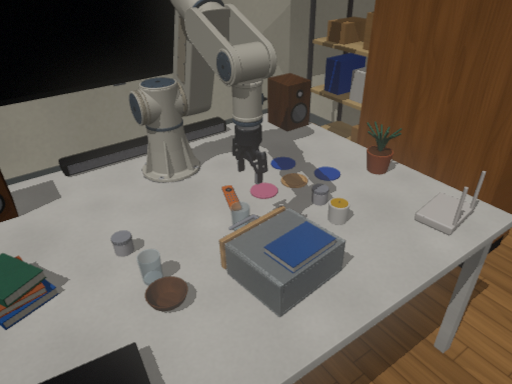

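View pics/side0.png

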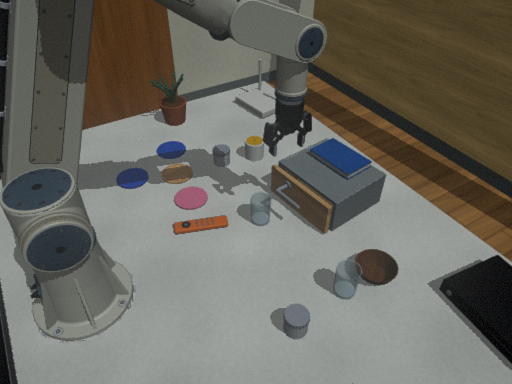

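View pics/wrist0.png

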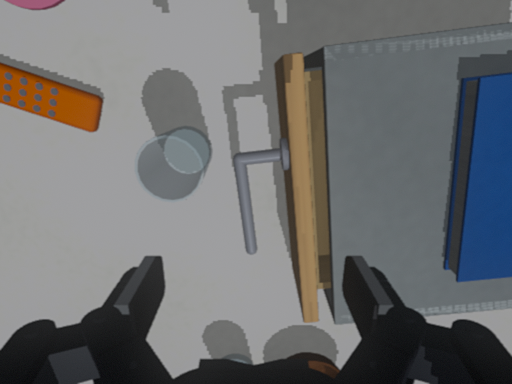

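Scene/side pictures: bamboo coaster at side (177,172) and scene (295,180), with blue and pink decoys around it. The tins are at side (222,155) and (296,321). The front glass is at side (261,208) and the spare at (346,278). The wrist view shows the glass at (172,165), and the handle bar from stem (240,158) to free end (252,250). Next I refine these with the wrist camera.

```bash
cat >> h.py <<'E'
from scipy.spatial.transform import Rotation as Ro
def wpose():
    p=np.array(env.current_tcp_pos()); q=np.array(env.current_tool_rot())
    return p,Ro.from_quat([q[1],q[2],q[3],q[0]]).as_matrix()
def wz(pose,px,z):
    m=env.camera_model('wrist');K=np.array(m['intrinsics']);T=np.array(m['T_tool_cam'])
    p,R=pose; c=p+R@T[:3,3]; d=R@T[:3,:3]@np.linalg.inv(K)@np.array([px[0],px[1],1.])
    return c+d*(z-c[2])/d[2]
def tri(obs):
    # obs: list of (cam, px)
    A=np.zeros((3,3));b=np.zeros(3)
    for cam,px in obs:
        a=toz(cam,px,0);e=toz(cam,px,100);d=(e-a)/np.linalg.norm(e-a);P=np.eye(3)-np.outer(d,d);A+=P;b+=P@a
    return np.linalg.solve(A,b)
def qd(yaw): # tool down, jaw direction (tool y) = world dir yaw-90 ; yaw = direction of tool x
    r=Ro.from_euler('z',yaw)*Ro.from_quat([1,0,0,0]); x=r.as_quat(); return [x[3],x[0],x[1],x[2]]
E
python3 - <<'E'
from h import *
np.set_printoptions(precision=1,suppress=True)
pose=wpose(); env.read_camera('wrist')
for n,z in {'tumbler_center':45,'drawer_handle':86,'unit':0,'drawer_in':20}.items():
    for r in env.place_of('wrist',n)[:3]:
        print(n,round(r['p'],2),np.array(r['point']),wz(pose,r['point'],z))
for n in ['tumbler_center']:
  for r in env.regions_of('wrist',n)[:1]:
    print(n,r['p'],r['box'])
for a in [(240,158),(252,248)]: print('bar',wz(pose,a,86))
for a in [(286,58),(309,318)]: print('front top edge',wz(pose,a,112))
for a in [(327,50),(337,320)]: print('case top edge',wz(pose,a,116))
for c in ['scene','side']:
  env.read_camera(c)
  for n in ['tumbler_center','tin_1_center','coaster','spare_tumbler_center']:
    for r in env.regions_of(c,n)[:4]:
      if r['p']>.3:
        ys,xs=np.nonzero(r['region']); print(c,n,round(r['p'],2),r['box'],xs.mean().round(1),ys.mean().round(1),len(xs))
  for r in env.place_of(c,'tin_2_center')[:4]: print(c,'tin',r['p'],r['point'],toz(c,r['point'],30))
for b in [(123,238),(321,189)]: print('tin scene top?',toz('scene',b,60))
for b in [(296,313),(221,149)]: print('tin side top?',toz('side',b,60))
E
```

```text
tumbler_center 0.64 [177.3 159.6] [543.1   8.9  45. ]
drawer_handle 0.86 [246.9 200.9] [617.7 -22.5  86. ]
unit 0.89 [393.1 161.7] [793.4  -4.3   0. ]
tumbler_center 0.93 [131.8, 123.9, 214.8, 200.7]
bar [611.5  20.1  86. ]
bar [622.6 -74.3  86. ]
front top edge [648.8 104.  112. ]
front top edge [ 680.7 -140.2  112. ]
case top edge [678.8 109.2 116. ]
case top edge [ 708.1 -139.2  116. ]
scene tumbler_center 0.65 [234.7, 200.0, 251.1, 226.8] 239.2 211.6 356
scene tumbler_center 0.64 [219.2, 208.1, 347.2, 311.9] 280.8 257.2 8769
scene tin_1_center 0.86 [309.7, 181.0, 330.1, 203.5] 319.3 193.7 300
scene coaster 0.81 [251.2, 181.9, 277.1, 201.6] 263.2 190.2 342
scene coaster 0.8 [269.7, 156.8, 296.3, 171.7] 282.2 162.8 270
scene coaster 0.8 [314.7, 165.3, 341.0, 181.5] 326.8 173.2 288
scene coaster 0.73 [326.1, 196.1, 348.7, 225.3] 337.2 210.4 511
scene spare_tumbler_center 0.84 [135.4, 251.7, 164.8, 286.9] 149.1 265.6 740
scene tin 0.92 [125.1, 239.3] [ 409.1 -344.7   30. ]
scene tin 0.55 [148.9, 268.8] [ 584.6 -335.5   30. ]
side tumbler_center 0.69 [273.4, 167.4, 333.6, 234.5] 301.4 198.1 1928
side tumbler_center 0.62 [249.9, 193.9, 269.4, 227.1] 260.0 208.1 637
side tin_1_center 0.72 [213.5, 142.0, 230.1, 167.5] 221.2 155.2 339
side coaster 0.73 [162.5, 164.0, 192.8, 185.9] 176.8 173.1 531
side coaster 0.72 [119.7, 164.9, 148.1, 192.3] 132.4 177.9 526
side coaster 0.68 [176.8, 185.0, 206.8, 208.9] 190.4 197.8 604
side coaster 0.58 [159.0, 141.0, 184.1, 157.3] 170.3 149.5 402
side spare_tumbler_center 0.98 [331.0, 261.1, 364.6, 299.5] 346.7 278.7 843
side tin 0.79 [299.5, 322.3] [ 427.6 -361.4   30. ]
tin scene top? [ 438.8 -355.5   60. ]
tin scene top? [594.7 332.6  60. ]
tin side top? [ 422.1 -351.    60. ]
tin side top? [582.7 341.2  60. ]
```

```bash
python3 - <<'E'
import cv2
a=cv2.imread('pics/side0.png');b=cv2.imread('pics/scene0.png')
o=[cv2.resize(x,(390,290),interpolation=cv2.INTER_CUBIC) for x in (a[130:210,120:228],a[280:350,260:354],b[160:220,270:350],b[220:290,90:184])]
import numpy as np
cv2.imwrite('pics/crops.png',np.vstack([np.hstack(o[:2]),np.hstack(o[2:])]))
E
```

```text
(no output)
```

View pics/crops.png

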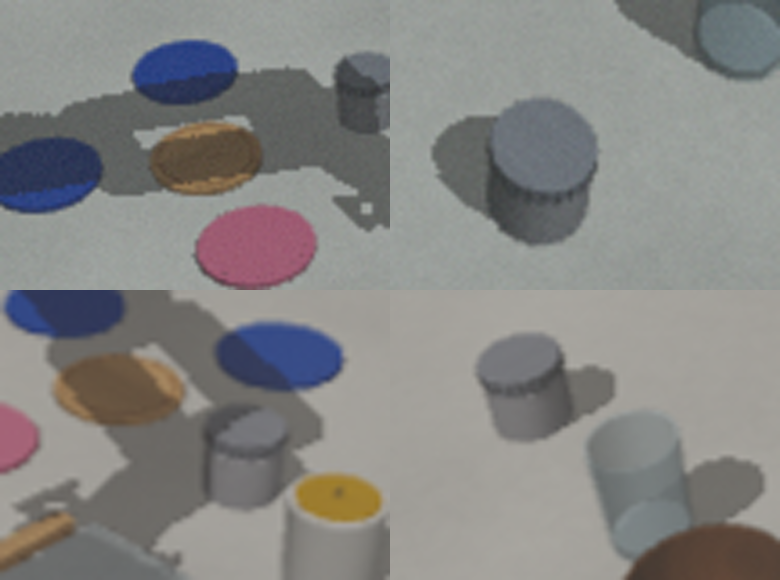

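Crops confirm the bamboo coaster (brown rimmed disc) and both tins. The unit's yaw is about 0.117 rad. Next: get above the glass and look once.

```bash
python3 - <<'E'
from h import *
np.set_printoptions(precision=1,suppress=True)
print(np.array(env.camera_model('wrist')['T_tool_cam']))
print('coaster',tri([('scene',(292.9,180.1)),('side',(175.1,173))]),'tinL',tri([('scene',(319.5,193.5)),('side',(221,155))]),'tinR',tri([('scene',(124.,241.5)),('side',(297.5,321.5))]))
t=env.current_time()
env.gripper_to(85)
env.move_to([470,12,190],qd(0)); print(env.current_time()-t, env.current_qpos())
pose=wpose(); save('wrist','wrist1.png')
for n,z in {'tumbler_center':45}.items():
    for r in env.place_of('wrist',n)[:3]:
        print(n,round(r['p'],2),np.array(r['point']),wz(pose,r['point'],z))
    for r in env.regions_of('wrist',n)[:2]: print(r['p'],r['box'])
E
```

```text
[[   0.    -0.9   -0.3   86.3]
 [   1.     0.     0.    -1.3]
 [  -0.    -0.3    0.9 -141.9]
 [   0.     0.     0.     1. ]]
coaster [406.6 359.1   3.7] tinL [581.7 340.9  32.1] tinR [ 423.6 -355.2   32.9]
1.6333000000000002 [0.  0.2 2.  0.  1.  1.6]
tumbler_center 0.66 [254.2  92.5] [546.3  12.4  45. ]
0.67 [213.5, 47.1, 303.9, 140.1]
```

View pics/wrist1.png

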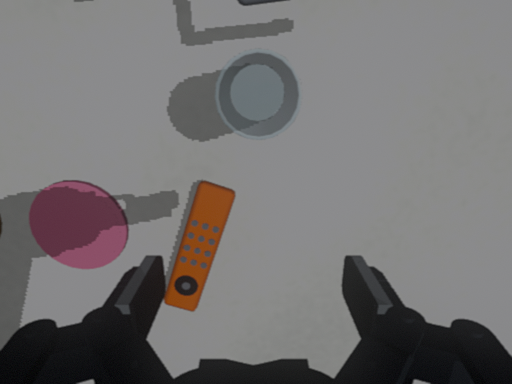

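The wrist view shows the glass rim centred at (258,95) with radius about 41 px. That agrees with (546,11). Next: grasp and lift it.

```bash
python3 - <<'E'
from h import *
np.set_printoptions(precision=1,suppress=True)
pose=wpose()
r=wz(pose,(258.5,94.5),90); f=wz(pose,(257,92),3); print(r,f)
c=(r+f)/2
print(c)
if abs(c[0]-546)<8 and abs(c[1]-11)<8:
    x,y=c[0],c[1]; q=qd(0)
    env.move_to([x,y,130],q)
    env.move_linear([x,y,42],feed=120)
    f0=env.current_ft_force()
    env.gripper_to(40); print('w',env.current_width(),f0)
    env.move_linear([x,y,150],feed=150)
    print('ft',env.current_ft_force(),env.current_width(),env.current_time())
    save('wrist','wrist2.png'); save('side','side2.png')
E
```

```text
[546.    9.4  90. ] [545.5   9.4   3. ]
[545.7   9.4  46.5]
w 62.63457928783356 [ 0.6  1.2 -0.4]
ft [ 0.9  0.3 -1.9] 61.793913442653576 6.4
```

View pics/side2.png

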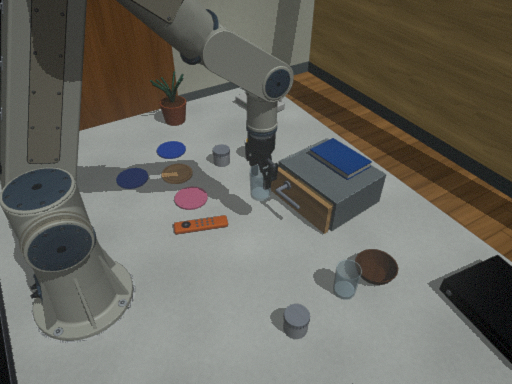

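The glass is held at side (260,183). The width shrank slightly, so I'll check where the foot is before setting it down.

```bash
python3 - <<'E'
from h import *
np.set_printoptions(precision=1,suppress=True)
for z in (90,100,108,115): print(z,proj('side',[545.7,9.4,z]))
im=cv2.imread('pics/side2.png')[140:220,210:310]; cv2.imwrite('pics/c2.png',cv2.resize(im,(800,600*80//75*1 if 0 else 600)))
E
```

```text
90 [260.7 198.9]
100 [260.7 196.4]
108 [260.8 194.4]
115 [260.8 192.7]
```

View pics/c2.png

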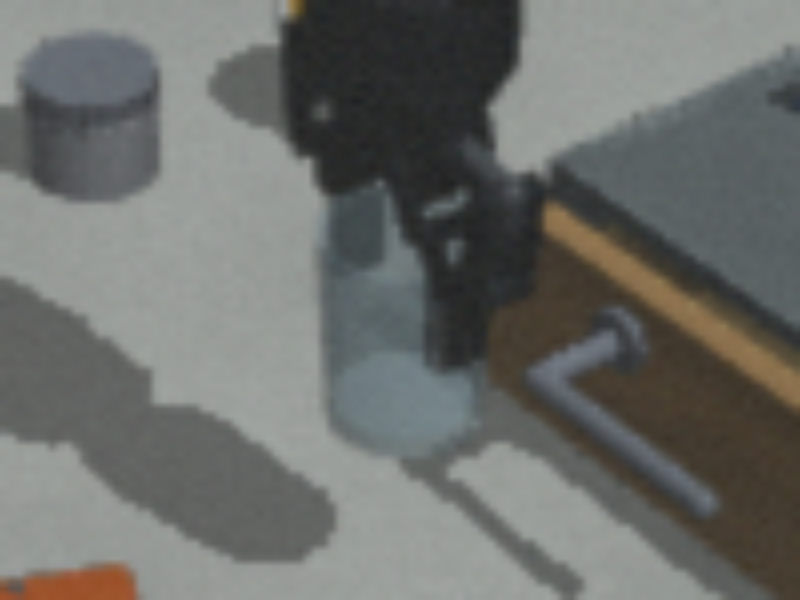

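View pics/wrist2.png

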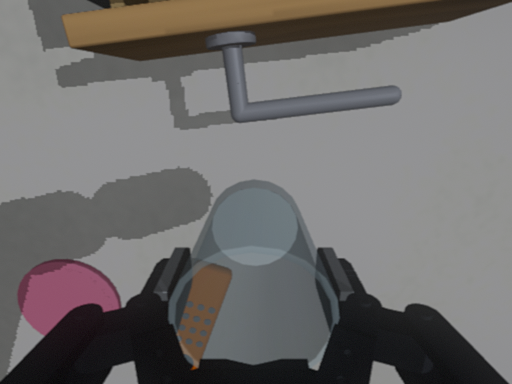

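The foot is at side (260,194), which matches z≈108, so it hasn't slipped. On to the coaster.

```bash
python3 - <<'E'
from h import *
np.set_printoptions(precision=1,suppress=True)
p=(np.array([545.7,9.4,150]),Ro.from_quat([1,0,0,0]).as_matrix())
a=wz(p,(240,113),86);b=wz(p,(396,95),86);print('bar',a,b,np.arctan2(b[0]-a[0],a[1]-b[1]))
x,y=407,361; q=qd(np.arctan2(y,x))
env.move_to([x,y,150],q)
save('wrist','wrist3.png'); save('side','side3.png')
env.move_linear([x,y,60],feed=120)
f0=np.array(env.current_ft_force());print(f0, env.current_width())
z=52
env.move_linear([x,y,z],feed=40)
while z>48:
    f=np.array(env.current_ft_force())
    print(z,f)
    if f[2]-f0[2]>1: break
    z-=0.75; env.move_linear([x,y,z],feed=20)
save('side','side4.png')
print(env.current_time())
E
```

```text
bar [611.2  19.1  86. ] [622.2 -78.5  86. ] 0.11197395379637899
[-0.1 -0.2 -1.7] 62.243665965829486
52 [-0.3  0.1 -2.2]
51.25 [ 0.4  0.2 -2.4]
50.5 [-1.8 -1.2  5.9]
9.8083
```

View pics/wrist3.png

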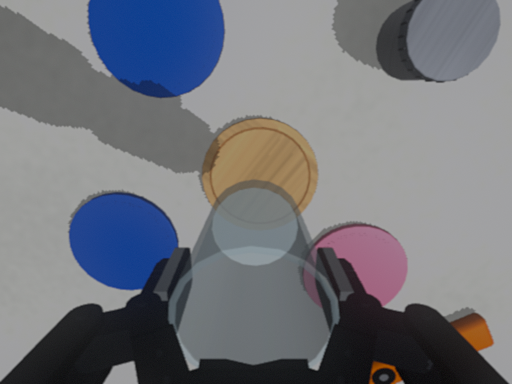

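View pics/side4.png

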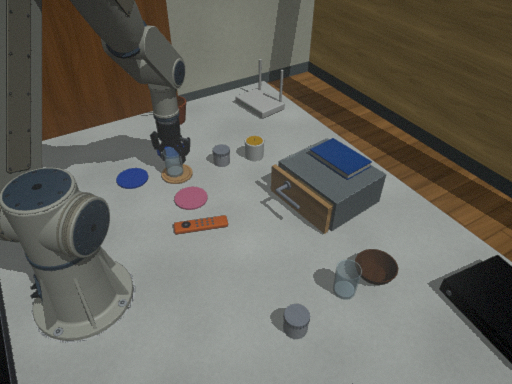

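Contact came at the expected height. In the wrist view the coaster's centre is at (260,171) and the left tin's cap at (453,38). Next I check the centring, then release.

```bash
python3 - <<'E'
from h import *
np.set_printoptions(precision=1,suppress=True)
yw=np.arctan2(361,407)
R=(Ro.from_euler('z',yw)*Ro.from_quat([1,0,0,0])).as_matrix()
P=(np.array([407,361,150.]),R)
print('coaster',wz(P,(260.5,171),8),'tin',wz(P,(453.5,38),60))
E
```

```text
coaster [415.7 361.9   8. ] tin [578.8 337.6  60. ]
```

```bash
python3 - <<'E'
import cv2
im=cv2.imread('pics/side4.png')[120:200,125:225]; cv2.imwrite('pics/c4.png',cv2.resize(im,(750,600)))
E
```

```text
(no output)
```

View pics/c4.png

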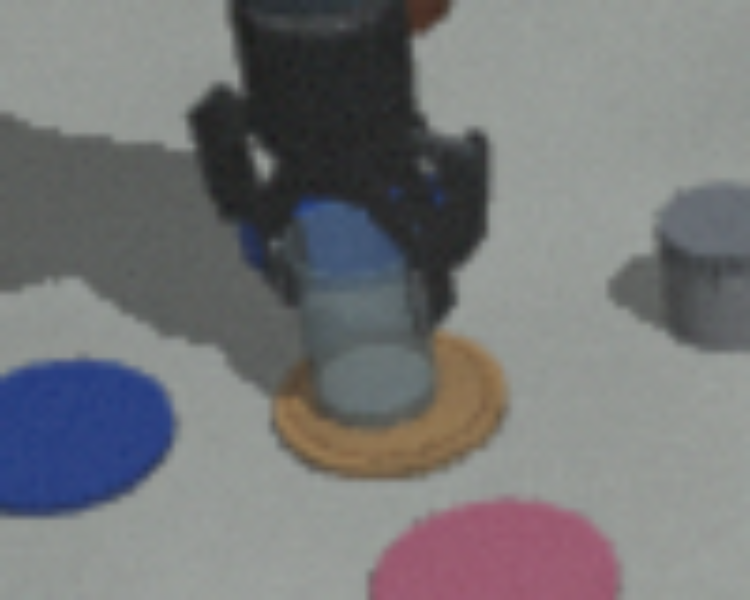

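The glass stands on the coaster's inner face (crop (375,380), rim all around it), so I release it. Then I go to the handle and pull.

```bash
python3 - <<'E'
from h import *
np.set_printoptions(precision=1,suppress=True)
env.gripper_to(85)
env.move_linear([407,361,165],feed=220)
save('side','side5.png')
h=np.array([616.5,-25.]); th=0.114; u=np.array([np.cos(th),np.sin(th)]); q=qd(th+np.pi/2)
env.move_to([*h,165],q)
env.gripper_to(36)
env.move_linear([*h,110],feed=150)
save('wrist','wrist5.png')
print(env.current_width(),env.current_ft_force(),env.current_time())
E
```

```text
36.14137790274224 [ 0.8 -0.2  0.1] 13.6
```

View pics/side5.png

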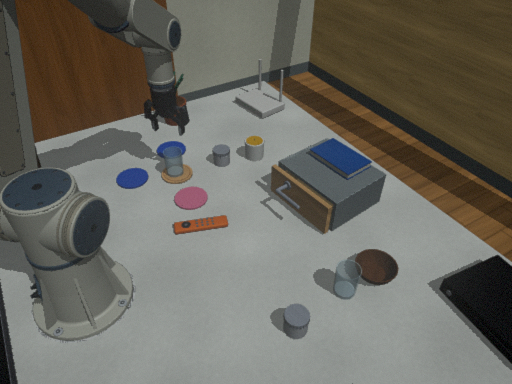

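View pics/wrist5.png

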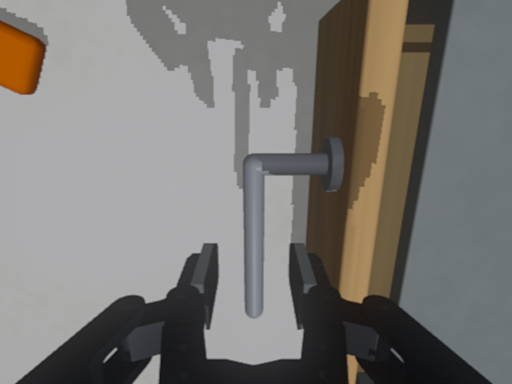

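The glass stands on the coaster at side (175,161). The bar (column 254) runs centrally between the fingers (215 and 292). Down, grip, pull.

```bash
python3 - <<'E'
from h import *
np.set_printoptions(precision=1,suppress=True)
h=np.array([616.5,-25.]); th=0.114; u=np.array([np.cos(th),np.sin(th)])
env.move_linear([*h,68],feed=120)
print(env.current_ft_force())
env.gripper_to(0); print('w',env.current_width(),env.current_ft_force())
for s in (50,100,163):
    p=h-u*s
    env.move_linear([*p,68],feed=130); print(s,env.current_tcp_pos(),env.current_width(),env.current_ft_force())
save('side','side6.png'); save('wrist','wrist6.png'); print(env.current_time())
E
```

```text
[0.2 0.  0.3]
w 10.04986963962715 [-0.5 -0.6  6.8]
50 [566.6 -30.9  69.1] 9.893858438159729 [-2.6 -1.2  9.6]
100 [517.  -36.7  69.1] 10.115689917934185 [-1.5 -1.2  9.6]
163 [454.5 -44.   69.1] 9.8210760213712 [-1.5 -2.  13. ]
16.25
```

View pics/side6.png

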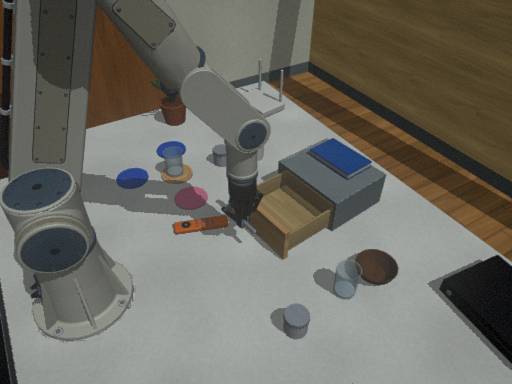

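View pics/wrist6.png

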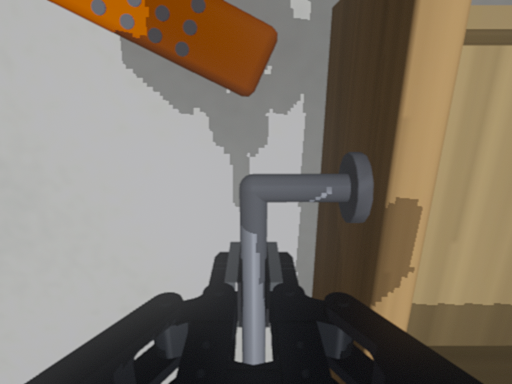

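The drawer is well out (about 0.17) and the controller's pixels are unchanged. Next: release, then go weigh the left tin.

```bash
python3 - <<'E'
from h import *
np.set_printoptions(precision=1,suppress=True)
env.gripper_to(36)
p=env.current_tcp_pos()
env.move_linear([p[0],p[1],175],feed=220)
env.gripper_to(85)
x,y=580,339; q=qd(np.arctan2(y,x))
env.move_to([x,y,150],q)
env.move_linear([x,y,32],feed=130)
env.dwell(0.15)
f0=np.array(env.current_ft_force())
env.gripper_to(40); print('w',env.current_width())
env.move_linear([x,y,62],feed=80)
env.dwell(0.4)
f=[np.array(env.current_ft_force()) for _ in range(5)]
print(f0,np.mean(f,0),env.current_effort(),env.current_width(),env.current_time())
save('side','side7.png')
E
```

```text
w 59.92502770690558
[-0.2  0.2 -0.3] [-0.3  0.  -3.9] [  0.  -74.  -29.2   0.   -0.   -0. ] 60.02677363718441 21.8583
```

View pics/side7.png

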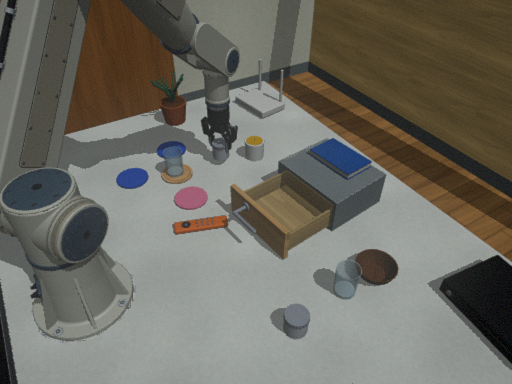

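The reading is about 3.6 N, well above the empty tin's 1.3 N maximum. I'll lift higher and re-read with spaced samples, then look.

```bash
python3 - <<'E'
from h import *
np.set_printoptions(precision=1,suppress=True)
x,y=580,339
env.move_linear([x,y,170],feed=170)
f=[]
for _ in range(6): env.dwell(0.1); f.append(env.current_ft_force()[2])
print(np.array(f),env.current_width(),env.current_time())
save('side','side8.png');save('wrist','wrist8.png')
E
```

```text
[-3.6 -6.1 -3.3 -3.4 -4.5 -4.1] 59.68873982030828 23.2917
```

View pics/wrist8.png

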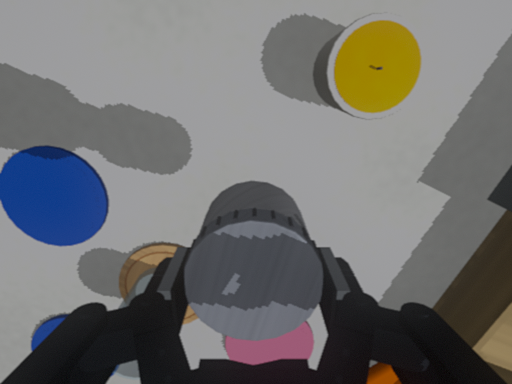

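The mean is about 4.2 N, so this is the coin tin, held straight. Over to the drawer.

```bash
python3 - <<'E'
from h import *
np.set_printoptions(precision=1,suppress=True)
th=0.114
env.move_to([608.5,-26.4,170],qd(th))
for n,z in (('drawer_handle',86),('drawer_in',20)):
  for c in ('side','scene'):
    save(c,c+'9.png')
    for r in env.place_of(c,n)[:1]: print(n,c,r['p'],toz(c,r['point'],z))
save('wrist','wrist9.png'); print(env.current_time(),env.current_width())
E
```

```text
drawer_handle side 0.61 [455.2 -48.   86. ]
drawer_handle scene 0.66 [472.7 -46.   86. ]
drawer_in side 0.76 [620.4 -32.9  20. ]
drawer_in scene 0.59 [631.9 -27.8  20. ]
25.2167 60.05627284106447
```

View pics/wrist9.png

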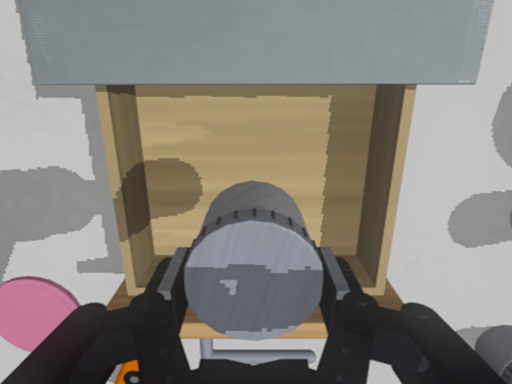

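View pics/side9.png

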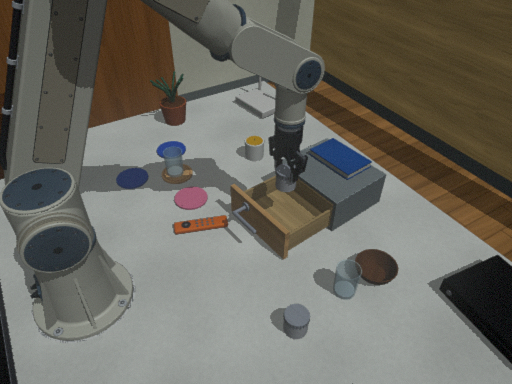

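The drawer opening lies cleanly under the tin: the walls are at columns 140–365, and the tin at 255 is centred with clearance fore and aft. I lower it.

```bash
python3 - <<'E'
from h import *
np.set_printoptions(precision=1,suppress=True)
x,y=608.5,-26.4
env.move_linear([x,y,60],feed=110); env.dwell(.2)
f0=np.mean([env.current_ft_force()[2] for _ in range(3)]); print(f0)
z=54.; env.move_linear([x,y,z],feed=40); hit=False
while z>49.5:
    f=env.current_ft_force(); print(z,f)
    if f[2]-f0>4: hit=True;break
    z-=0.5; env.move_linear([x,y,z],feed=20)
print(hit,env.current_time()); save('side','side10.png')
E
```

```text
-4.09916944380709
54.0 [-0.2 -0.7 -4.4]
53.5 [-0.3  0.2 -3.3]
53.0 [-1.4 -0.2 -0.7]
52.5 [-1.3  1.1  5.7]
True 27.6167
```

```bash
python3 - <<'E'
import cv2
im=cv2.imread('pics/side10.png')[130:250,215:365]; cv2.imwrite('pics/c10.png',cv2.resize(im,(750,600)))
E
```

```text
(no output)
```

View pics/c10.png

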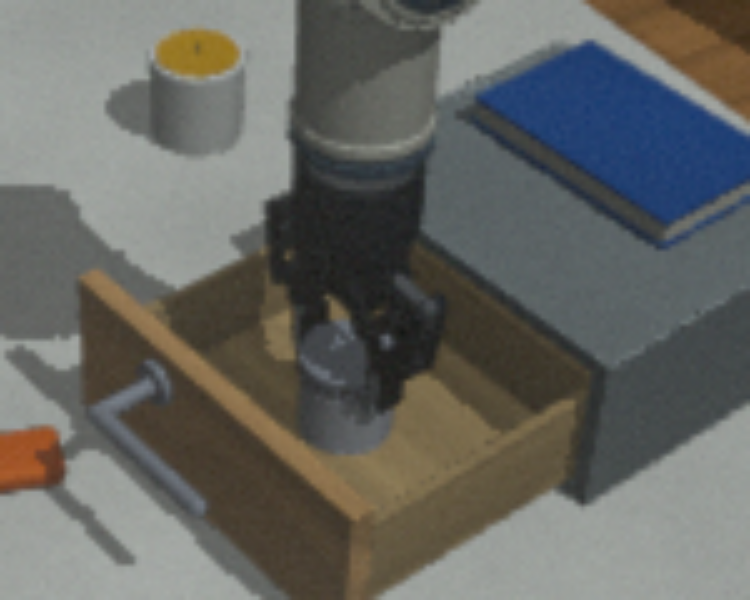

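The tin is on the drawer floor; contact came at the expected height. Release, retreat and check.

```bash
python3 - <<'E'
from h import *
np.set_printoptions(precision=1,suppress=True)
x,y=608.5,-26.4
env.gripper_to(85)
env.move_linear([x,y,200],feed=200)
env.move_to([480,-30,330],qd(0.114))
print(env.current_width(),env.current_ft_force(),env.current_time())
a=save('side','side11.png');b=save('scene','scene11.png');save('wrist','wrist11.png')
c1=a[125:245,100:350]; cv2.imwrite('pics/c11.png',cv2.cvtColor(cv2.resize(c1,(800,384)),cv2.COLOR_RGB2BGR))
E
```

```text
85.1707432800877 [-0.1 -0.6 -0.8] 29.6833
```

View pics/c11.png

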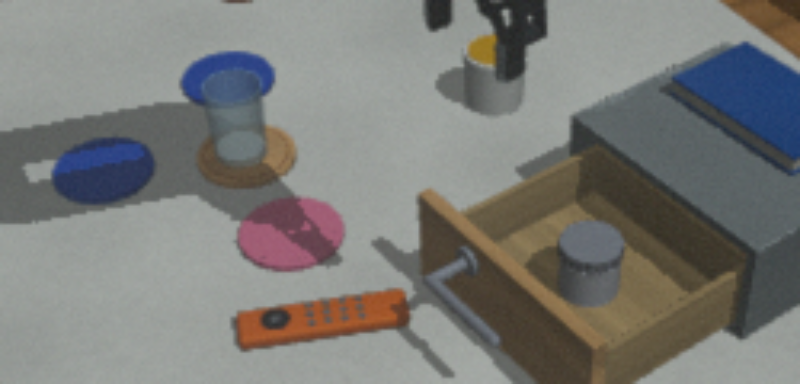

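View pics/scene11.png

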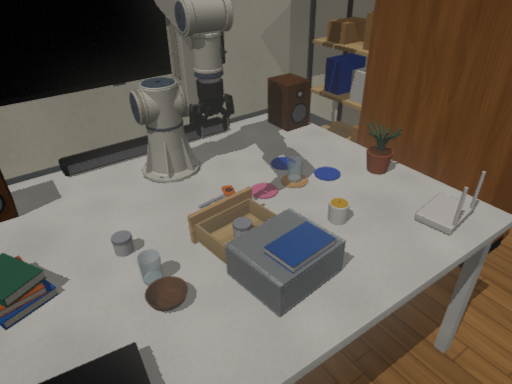

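View pics/wrist11.png

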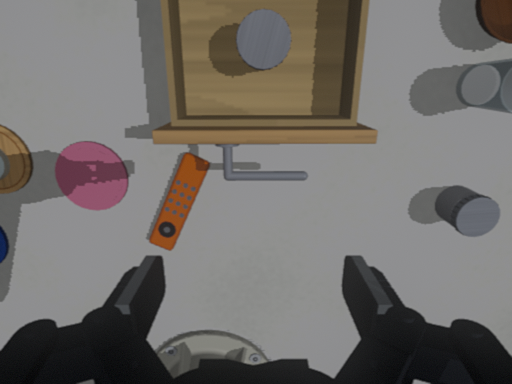

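The tin stands upright in the open drawer, the glass stands wholly on the bamboo coaster, and nothing else has moved. Handing in.

```bash
python3 - <<'E'
from h import *
print(env.sign_off())
E
```

```text
the job is handed in; nothing more can be done
None
```

The job is done and handed in at about 30 s on the robot's clock. I set the glass on the bamboo coaster, pulled the drawer out about 0.17 m by its handle, and stood the coin tin in the drawer.

- **Which tin:** I lifted only the left one. It read about 4 N (roughly 0.42 kg), and an empty tin could weigh at most 1.3 N, so I took it as the coin tin. I never touched the right-hand tin.
- **Glass:** it stands upright and wholly on the coaster, about 9 mm off centre, which leaves about 15 mm of coaster beyond the foot on the near side.
- **Tin and drawer:** the last pictures show the tin upright and clear of the drawer walls, with the drawer still open.
- **Everything else:** the other things look unmoved, the gripper was clear of everything, and the highest wrist-force reading was about 13 N.
- **Disagreement:** for the opened handle, the scene camera's estimate was about 18 mm farther in than the arm's own position. The side camera agreed with the arm, so I used that.

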